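Load and close the calorimeter

ROBOT

A 6-joint arm with a two-finger parallel gripper is mounted at the origin on the work surface. World frame = base frame: x ahead of the robot, y to its left, z up, the work surface at z = 0. Lengths are in m, angles in rad, forces in N, time in s.
With the tool pointing down it reaches from about 0.325 to 0.875 m from the base axis. Payload 4.4 kg.
Tool frame: the origin (TCP) lies at the very end of the fingers, on their centre line; the grasp point (between the pads) lies 19 mm behind it; x points along the fingers, y is the direction in which the jaws open and shut, and the axes are right-handed (so a half turn about x gives the same grasp; the last joint's range is limited). The gripper opens to 85 mm and grips with 20 to 120 N. Pads are 22 mm wide; open, the fingers measure 114 mm over their backs; the gripper's body (76 mm by 85 mm) begins 54 mm behind the grasp point. The pads swing forward as they close: fully open they stand 13 mm farther back than shut.
Start: joints at [0.988, 0.207, 1.542, -0, 1.393, -0.15], TCP at [0.241, 0.522, 0.231] pointing down, gripper open.
Joint ranges: [-2.73, 2.73], [-0.86, 2.22], [0.23, 2.46], [-1.11, 4.25], [0.08, 2.63], [-2.82, 2.82]. Speed limits (rad/s): [2.79, 2.79, 3.14, 3.14, 3.14, 3.14].

INTERFACE

Orientations are given as a unit quaternion [x, y, z, w].
In Python, from plant import bot gives the robot as it stands.
- The arm moves only by the tool carry_out, never from a script. Its argument "series" is a list of rows, each an object of numbers: "dx", "dy", "dz": the shift along the tool's x, y, z in cm; "yaw": the turn about the tool's x in degrees; "fingers": the opening, from 0 (shut) to 1 (fully open). A call has 1 to 10 rows; each row shifts and turns the commanded pose from where the row before left it, along the tool's axes as they then stand; what a row does not reach is not made up. A row lasts 1/8 s, in which the tool goes at most 62.5 mm and 10.7 degrees, less where a joint would pass 70% of its speed; a pose out of reach is approached as far as the arm can. A call with a gripper value outside its range is refused whole. The fingers move at their own pace and stop on an object; the grip force is fixed at half the most. Time passes only in rows, so rows that do not move let the fingers close. It gives the time, the measured TCP pose, the force and the opening at its end, in the units of the state.
- bot.observe(): the state, without advancing time (a new reading comes with each control period).
- bot.camera(name): name is "scene" or "top" or "wrist"; returns the picture (384x512x3 uint8, blue, green, red); there is no depth.
- bot.camera_params(name): a dict with "intrinsics" (3x3 intrinsics, pixels), "pose" (4x4, takes a point from camera to world coordinates). Camera axes: x right, y down, z forward; pixel columns grow to the right and rows downward; lengths in m; the calibration is good to about 2 mm. A picture is of the moment at which its call begins: read the wrist's pose just before it. camera_params takes no time and is no camera call; for the wrist camera it gives the pose at the moment of the call.
- bot.hand_in(): hands the job in, once; it reports no verdict.
The state is a dict: "time_s": time; "joints": joint angles; "qvel": joint speeds; "joint_efforts": joint torques, N m; "tcp_pos": TCP position; "orientation": TCP orientation; "wrist_force": force on the tool from outside, world axes, zero at the start; "moment": the same for the moment, N m; "gripper_width": finger opening in m.
Only numpy, scipy, OpenCV 4.12 (cv2) and the standard library are available. Lean on these libraries where they do the work, as an engineer would, in place of code of your own. Each camera call takes 0.05 s, during which the arm holds its last target.

TASK

Stand the round metal specimen inside the open calorimeter, then close the calorimeter with the lid that fits it (the larger of the two), so that the lid sits level on the rim all round. Set both down rather than dropping them, and leave the other things on the bench alone.

Things in the scene. Friction and masses are not known exactly. Their poses are not given: they have to be found in the camera images.
- calorimeter: Open upright aluminium calorimeter, loose on the bench: round vessel, outer diameter 120 mm, 110 mm tall, wall 9 mm, so the mouth is 102 mm across; inner floor 12 mm above its underside. Two small black terminals stick out 11 mm from its side at +x, 60 mm up. Origin: centre of the underside, z up. Weighs about 0.95 kg.
- calorimeter_rim (a point): Centre of the calorimeter's mouth, level with the top of the rim, 110 mm above the underside.
- lid: The larger of two lids, knob up: grey disc 116 mm across, 7 mm thick; under it a white locating step 94 mm across, 8 mm deep (edge chamfered 4 mm) that enters the mouth with 4 mm play all round; on top a central black knob 26 mm across, 34 mm tall. Origin: centre of the step's underside, z up; disc top at z = 15 mm, knob top at 49 mm. About 0.16 kg. The flat rubber dot has no function.
- lid_step (a point): Centre of the lid at the underside of the grey disc (8 mm above the lid's origin): the face that rests on the rim.
- round_specimen: Round aluminium specimen standing on the bench: cylinder 56 mm in diameter and 50 mm tall with a central stem on top, 16 mm in diameter and 32 mm tall (overall height 82 mm). Origin: centre of the underside, z up through the stem. About 0.34 kg.
- square_specimen: Bystander: like the round specimen, with the same stem and height, but its body is a square block 52 x 52 x 50 mm. Origin: centre of the underside.
- small_lid: Bystander: the same form of lid and knob but only 86 mm in diameter; too small for the calorimeter. Origin: centre of the underside.
- beaker: Bystander: glass beaker, 72 mm in diameter, 95 mm tall. Origin: centre of the underside.
- magnet: Bystander: U-shaped magnet lying flat, 100 x 80 x 45 mm, one leg red and one green. Origin: centre of the underside.
- red_plugbox: Bystander: small plug box with red top, 46 x 46 x 52 mm. Origin: centre of the underside.
- yellow_plugbox: Bystander: small plug box with yellow top, 46 x 46 x 52 mm. Origin: centre of the underside.
- weights: Bystander: brass slotted weights on a hanger standing on the bench, 60 mm in diameter, 86 mm tall. Origin: centre of the underside.

How it is judged:
On the way, in this order (a step that is already met when the one before it is completed fails the run):
1. The round specimen stands upright on the inner floor of the calorimeter, let go, with the lid still off (z of round_specimen in the frame of calorimeter between 0.006 and 0.017 m and horizontal distance between round_specimen and calorimeter below 0.034 m and angle between round_specimen's own z axis and vertical below 0.1 rad and contact force between round_specimen and the fingers below 0.1 N and distance between lid_step and calorimeter_rim above 0.03 m), for 0.2 s.
2. The larger lid sits on the calorimeter with its disc resting on the rim all round, level, and let go (z of lid_step in the frame of calorimeter_rim between -0.0025 and 0.0025 m and horizontal distance between lid_step and calorimeter_rim below 0.007 m and angle between lid's own z axis and vertical below 0.035 rad and contact force between lid and the fingers below 0.1 N), for 0.3 s.
At the end, for the whole second after the job is handed in: Round specimen upright (within 0.1 rad) on the calorimeter's inner floor; larger lid on top, its disc's underside within 2.5 mm of rim height, centred within 7 mm, level within 2 degrees; calorimeter upright, within 30 mm of where it began; all three at rest (z of round_specimen in the frame of calorimeter between 0.006 and 0.017 m and horizontal distance between round_specimen and calorimeter below 0.034 m and angle between round_specimen's own z axis and vertical below 0.1 rad and z of lid_step in the frame of calorimeter_rim between -0.0025 and 0.0025 m and horizontal distance between lid_step and calorimeter_rim below 0.007 m and angle between lid's own z axis and vertical below 0.035 rad and linear speed of each of calorimeter, round_specimen, lid below 0.02 m/s and angle between calorimeter's own z axis and vertical below 0.03 rad and distance of calorimeter from where it was at the start of the episode below 0.03 m); the robot touches nothing.
It fails at once if The round specimen is dropped: it moves faster than 0.45 m/s while not held (a fall of about 10 mm) (linear speed of round_specimen above 0.45 m/s and contact force between round_specimen and the fingers below 0.1 N).
It fails at once if The lid is dropped: it moves faster than 0.45 m/s while not held (a fall of about 10 mm) (linear speed of lid above 0.45 m/s and contact force between lid and the fingers below 0.1 N).
It fails at once if The calorimeter is tipped by more than 0.15 rad (angle between calorimeter's own z axis and vertical above 0.15 rad).
It fails at once if A bystander is moved by more than 30 mm or tipped by more than 0.3 rad (distance of any of small_lid, square_specimen, beaker, magnet, red_plugbox, yellow_plugbox, weights from where it was at the start of the episode above 0.03 m or angle between any of small_lid, square_specimen, beaker, magnet, red_plugbox, yellow_plugbox, weights's own z axis and vertical above 0.3 rad).
It also fails if it takes over 69 s, if anything falls off the work surface, if the arm or the gripper's body presses on something with over 40 N, if the wrist force passes 120 N, or if a joint passes its speed limit or range.

## Working session

There is one attempt and no reset: what is moved stays moved. The work goes in short steps, Python scripts to look and compute and a tool call to move; the robot and the scene stay as the last step left them, time stands still between calls to the robot, and variables do not carry over. Pictures are saved under pics/ and viewed, and the job is handed in when it is done.

Besides the shell and the picture viewer there is one more tool, called after ">>>" as name(argument=value, ...), one argument or row to a line, values as JSON. carry_out: Moves the arm, as the interface text tells. Its arguments: {"type":"object","properties":{"series":{"type":"array","items":{"type":"object","properties":{"dx":{"type":"number"},"dy":{"type":"number"},"dz":{"type":"number"},"yaw":{"type":"number"},"fingers":{"type":"number"}}}}},"required":["series"]}

```bash
mkdir -p pics; ls; python3 - <<'E'
from plant import bot
import cv2
s=bot.observe(); print(s)
for n in ["scene","top","wrist"]:
    p=bot.camera_params(n); print(n,p)
    cv2.imwrite(f"pics/{n}0.png",bot.camera(n))
E
```

```text
pics
{'time_s': 0.0, 'joints': array([ 9.87498328e-01,  2.07416913e-01,  1.54297713e+00, -5.28360831e-06,
        1.39349374e+00, -1.50487441e-01]), 'qvel': array([ 0.00014168, -0.00060572, -0.00033097, -0.00035872, -0.00087259,
       -0.002622  ]), 'joint_efforts': array([-9.70284855e-04, -3.83034825e+01, -2.91595852e+01, -3.99173405e-04,
        1.06282305e-02,  1.12188168e-06]), 'tcp_pos': array([0.24074804, 0.52133172, 0.23011652]), 'orientation': array([ 0.15107154,  0.69090293, -0.15258775,  0.6903242 ]), 'wrist_force': array([ 0.36431146, -1.51744376, -0.12291853]), 'moment': array([-0.039336  , -0.00050574,  0.06675665]), 'gripper_width': 0.08541479336240257}
scene {'intrinsics': array([[404.48195162,   0.        , 251.51177933],
       [  0.        , 404.48195162, 187.42996368],
       [  0.        ,   0.        ,   1.        ]]), 'pose': array([[ 0.84446508,  0.36223954, -0.39453929,  0.91814401],
       [ 0.53543574, -0.58975661,  0.6045624 , -0.55530073],
       [-0.01368575, -0.72178228, -0.69198486,  0.71592692],
       [ 0.        ,  0.        ,  0.        ,  1.      
[... 164 characters left out ...]
  1.        ]]), 'pose': array([[ 0.002401  , -0.99549458,  0.09478809,  0.50398075],
       [-0.99909134, -0.00642154, -0.04213388,  0.02195299],
       [ 0.04255274, -0.0946008 , -0.99460543,  1.01271347],
       [ 0.        ,  0.        ,  0.        ,  1.        ]])}
wrist {'intrinsics': array([[275.36294857,   0.        , 255.68796972],
       [  0.        , 275.36294857, 184.44372549],
       [  0.        ,   0.        ,   1.        ]]), 'pose': array([[ 0.41992374,  0.8680483 ,  0.26487018,  0.17331175],
       [ 0.90755769, -0.40107621, -0.12440621,  0.55265516],
       [-0.00175747,  0.29262609, -0.95622533,  0.37284991],
       [ 0.        ,  0.        ,  0.        ,  1.        ]])}
```

View pics/top0.png

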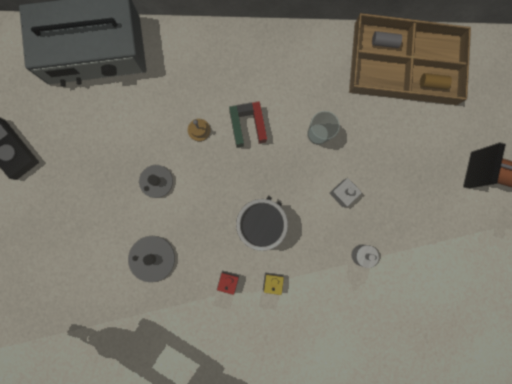

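View pics/scene0.png

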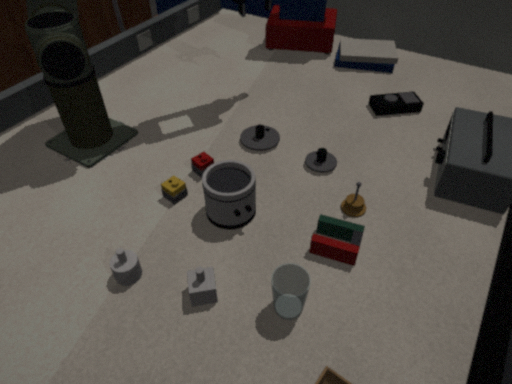

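View pics/wrist0.png

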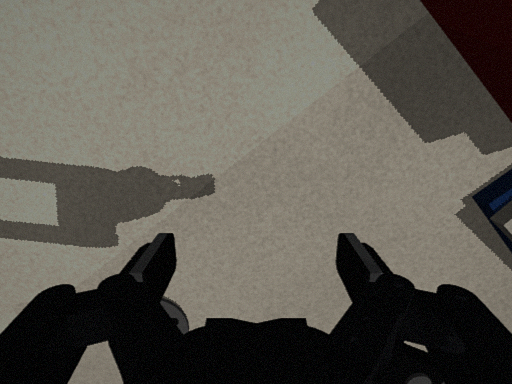

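The top view shows the calorimeter rim near (262,224), the larger lid near (152,259), its knob near (151,260), and the round specimen near (368,257). The small lid is at (156,181) and the square specimen at (347,192). Next I'll measure the positions on enlarged crops.

```bash
cat > h.py <<'E'
import numpy as np, cv2
from plant import bot
from scipy.spatial.transform import Rotation as R
def ray(P,u,v):
    d=np.linalg.inv(P["intrinsics"])@np.array([u,v,1.]); T=P["pose"]
    return T[:3,3], T[:3,:3]@d
def onplane(P,u,v,z):
    o,d=ray(P,u,v); return o+d*(z-o[2])/d[2]
def proj(P,X):
    T=P["pose"]; c=T[:3,:3].T@(np.asarray(X,float)-T[:3,3]); q=P["intrinsics"]@c; return q[:2]/q[2]
E
python3 - <<'E'
from h import *
t=cv2.imread("pics/top0.png")
def crop(img,u,v,r,k): return cv2.resize(img[max(0,v-r):v+r,max(0,u-r):u+r],None,fx=k,fy=k,interpolation=cv2.INTER_CUBIC)
a=np.hstack([crop(t,152,259,33,6),crop(t,366,257,33,6)])
cv2.imwrite("pics/c1.png",a)
s=cv2.imread("pics/scene0.png")
a=np.hstack([crop(t,262,224,33,6),crop(s,260,138,33,6)])
cv2.imwrite("pics/c2.png",a)
P=bot.camera_params("top")
for n,u,v,z in [("cal",262,223,.11),("lid",152,259,.015),("round",368,257,.05),("small",156,181,.015),("sq",347,192,.05)]:
    print(n,onplane(P,u,v,z).round(4))
E
```

```text
cal [ 0.5126 -0.022   0.11  ]
lid [0.4228 0.2492 0.015 ]
round [ 0.43  -0.288  0.05 ]
small [0.6196 0.2447 0.015 ]
sq [ 0.5913 -0.2385  0.05  ]
```

View pics/c1.png

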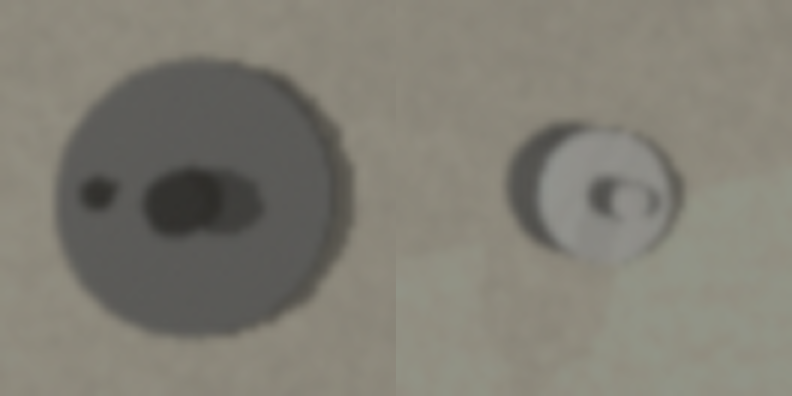

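View pics/c2.png

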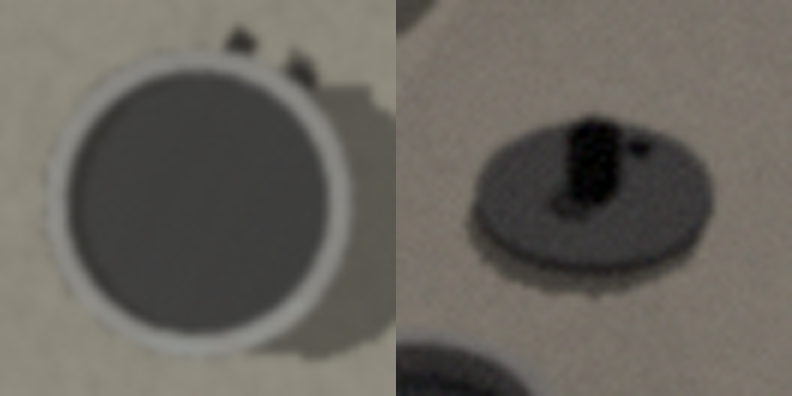

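```bash
python3 - <<'E'
from h import *
t=cv2.imread("pics/top0.png"); g=cv2.cvtColor(cv2.GaussianBlur(t,(3,3),0),cv2.COLOR_BGR2GRAY)
P=bot.camera_params("top"); S=bot.camera_params("scene")
def blob(mask,seed):
    n,l,st,c=cv2.connectedComponentsWithStats(mask.astype(np.uint8)); 
    m=(l==l[seed[1],seed[0]]).astype(np.uint8)
    cs,_=cv2.findContours(m,cv2.RETR_EXTERNAL,cv2.CHAIN_APPROX_NONE)
    return cv2.fitEllipse(max(cs,key=len)),m.sum()
print([int(g[y,x]) for y,x in [(240,152),(224,262),(191,262),(257,362),(257,340),(270,150),(259,177)]], g[259,120:185].tolist(), g[224,225:300].tolist(), g[257,350:382].tolist())
# cal cavity
e,_=blob(g<90,(262,215)); print("cav",e,onplane(P,*e[0],.11))
e,_=blob(g<110,(152,240)); print("lid",e,onplane(P,*e[0],.015))
e,_=blob(g>150,(362,250)); print("round",e,onplane(P,*e[0],.05))
for n,X in [("cal",[.51,-.022,.11]),("lid",[.4228,.249,.015]),("knob",[.4228,.249,.049]),("round",[.43,-.288,.05]),("stem",[.43,-.288,.082])]:
    print(n,proj(P,X),proj(S,X))
E
```

```text
[92, 63, 134, 141, 137, 90, 102] [137, 138, 138, 138, 138, 138, 137, 127, 110, 96, 91, 86, 76, 64, 56, 54, 58, 69, 81, 89, 90, 88, 78, 65, 55, 51, 50, 50, 50, 50, 49, 49, 48, 47, 46, 50, 57, 61, 63, 63, 64, 68, 76, 84, 89, 90, 90, 90, 90, 90, 90, 90, 89, 86, 82, 83, 89, 102, 120, 131, 134, 135, 134, 133, 133] [133, 133, 133, 134, 136, 138, 138, 137, 137, 137, 136, 135, 136, 132, 115, 87, 64, 57, 60, 63, 63, 64, 64, 64, 63, 63, 63, 63, 63, 62, 62, 62, 62, 63, 63, 63, 63, 63, 62, 62, 63, 63, 63, 63, 63, 62, 62, 62, 62, 62, 62, 62, 62, 62, 62, 62, 63, 71, 92, 118, 130, 125, 109, 95, 89, 88, 88, 88, 88, 88, 88, 89, 89, 90, 90] [131, 116, 98, 86, 84, 90, 107, 128, 141, 144, 143, 142, 141, 139, 127, 108, 91, 88, 101, 122, 136, 140, 139, 137, 128, 116, 115, 121, 117, 108, 112, 128]
cav ((261.32952880859375, 224.25033569335938), (42.15838623046875, 42.43126678466797), 168.381103515625) [ 0.50967382 -0.02047947  0.11      ]
lid ((152.71920776367188, 258.58441162109375), (45.67860412597656, 48.88636779785156), 78.50560760498047) [0.42381314 0.2474491  0.015     ]
round ((255.5, 191.5), (445.6497497558594, 616.610595703125), 90.0) [ 0.59110733 -0.00863195  0.05      ]
cal [261.98615076 224.11058987] [228.7400879  176.22112315]
lid [152.08233757 258.9942414 ] [259.11920755 136.16974601]
knob [148.8173934  260.15528879] [259.11113533 126.43182684]
round [368.01853474 256.98336976] [122.48280993 259.98172786]
stem [372.29045263 258.01858833] [118.65578345 250.22491856]
```

```bash
cat >> h.py <<'E'
def togo(target):
    s=bot.observe(); M=R.from_quat(s["orientation"]).as_matrix()
    d=M.T@(np.asarray(target)-s["tcp_pos"])
    print("t",round(s["time_s"],2),"tcp",s["tcp_pos"].round(4),"F",s["wrist_force"].round(1),"w",round(s["gripper_width"],4)); print("axes x,y,z in world:\n",M.T.round(3)); print("togo cm",(100*d).round(2)); return d
E
python3 - <<'E'
from h import *
togo([.43,-.288,.17])
togo([.4225,.2505,.17])
E
```

```text
t 0.15 tcp [0.2408 0.5215 0.2303] F [-0.5 -0.3 -0.3] w 0.0853
axes x,y,z in world:
 [[-0.001 -0.002 -1.   ]
 [ 0.419  0.908 -0.002]
 [ 0.908 -0.419 -0.   ]]
togo cm [  6.14 -65.54  51.13]
t 0.15 tcp [0.2408 0.5215 0.2303] F [-0.5 -0.3 -0.3] w 0.0853
axes x,y,z in world:
 [[-0.001 -0.002 -1.   ]
 [ 0.419  0.908 -0.002]
 [ 0.908 -0.419 -0.   ]]
togo cm [  6.06 -16.97  27.86]
```

>>> carry_out(
  series=[
    {"dy": -3.2,"dz": 2.6,"fingers": 0.6},
    {"dy": -3.2,"dz": 2.6},
    {"dy": -3.2,"dz": 2.6},
    {"dy": -3.2,"dz": 2.6},
    {"dy": -3.2,"dz": 2.6},
    {"dy": -3.2,"dz": 2.6},
    {"dy": -3.2,"dz": 2.6},
    {"dy": -3.2,"dz": 2.6},
    {"dy": -3.2,"dz": 2.6},
    {"dy": -3.2,"dz": 2.6},
  ],
)

```text
invalid input at $.series[0]: expected keys dx, dy, dz, yaw, fingers
```

>>> carry_out(
  series=[
    {"dy": -3.2,"dz": 2.5},
    {"dy": -3.2,"dz": 2.5},
    {"dy": -3.2,"dz": 2.5},
    {"dy": -3.2,"dz": 2.5},
    {"dy": -3.2,"dz": 2.5},
    {"dy": -3.2,"dz": 2.5},
    {"dy": -3.2,"dz": 2.5},
    {"dy": -3.2,"dz": 2.5},
    {"dy": -3.2,"dz": 2.5,"dx": 1},
    {"dx": 1},
  ],
)

```text
invalid input at $.series[0]: expected keys dx, dy, dz, yaw, fingers
```

>>> carry_out(
  series=[
    {"dx": 0,"dy": -4,"dz": 3.1,"yaw": 0,"fingers": 0.6},
    {"dx": 0,"dy": -4,"dz": 3.1,"yaw": 0,"fingers": 0.6},
    {"dx": 0,"dy": -4,"dz": 3.1,"yaw": 0,"fingers": 0.6},
    {"dx": 0,"dy": -4,"dz": 3.1,"yaw": 0,"fingers": 0.6},
    {"dx": 0,"dy": -4,"dz": 3.1,"yaw": 0,"fingers": 0.6},
    {"dx": 0,"dy": -4,"dz": 3.1,"yaw": 0,"fingers": 0.6},
    {"dx": 0,"dy": -4,"dz": 3.1,"yaw": 0,"fingers": 0.6},
    {"dx": 0,"dy": -4,"dz": 3.1,"yaw": 0,"fingers": 0.6},
    {"dx": 0,"dy": -4,"dz": 3.1,"yaw": 0,"fingers": 0.6},
    {"dx": 0,"dy": -4,"dz": 3.1,"yaw": 0,"fingers": 0.6},
  ],
)

```text
time_s: 1.4
tcp_pos: [0.3548, 0.0273, 0.2313]
orientation: [0.152, 0.69, -0.152, 0.691]
wrist_force: [1.6, -0.8, 0.6]
gripper_width: 0.0512
```

```bash
python3 - <<'E'
from h import *
togo([.43,-.288,.15])
print(bot.observe()["joints"].round(2))
E
```

```text
t 1.4 tcp [0.3548 0.0273 0.2313] F [ 1.6 -0.8  0.6] w 0.0512
axes x,y,z in world:
 [[ 0.001  0.    -1.   ]
 [ 0.419  0.908  0.   ]
 [ 0.908 -0.419  0.001]]
togo cm [  8.14 -25.47  20.05]
[-0.17 -0.3   2.03  0.    1.41 -1.31]
```

>>> carry_out(
  series=[
    {"dx": 0,"dy": -4,"dz": 3.1,"yaw": 0,"fingers": 0.6},
    {"dx": 0,"dy": -4,"dz": 3.1,"yaw": 0,"fingers": 0.6},
    {"dx": 0,"dy": -4,"dz": 3.1,"yaw": 0,"fingers": 0.6},
    {"dx": 0,"dy": -4,"dz": 3.1,"yaw": 0,"fingers": 0.6},
    {"dx": 1.5,"dy": -4,"dz": 3.1,"yaw": 0,"fingers": 0.6},
    {"dx": 2,"dy": -4,"dz": 3.1,"yaw": 0,"fingers": 0.6},
    {"dx": 2,"dy": -1.5,"dz": 1.5,"yaw": 0,"fingers": 0.6},
    {"dx": 0,"dy": 0,"dz": 0,"yaw": 0,"fingers": 0.6},
  ],
)

```text
time_s: 2.4
tcp_pos: [0.4291, -0.2871, 0.1739]
orientation: [0.153, 0.692, -0.152, 0.689]
wrist_force: [-0.5, -0.3, 0.4]
gripper_width: 0.0514
```

```bash
python3 - <<'E'
from h import *
W=bot.camera_params("wrist"); im=bot.camera("wrist"); cv2.imwrite("pics/w1.png",im)
im=bot.camera("top"); cv2.imwrite("pics/t1.png",im)
im=bot.camera("scene"); cv2.imwrite("pics/s1.png",im)
togo([.43,-.288,.15]); print(proj(W,[.43,-.288,.05]),proj(W,[.43,-.288,.082]))
E
```

```text
t 2.55 tcp [ 0.4304 -0.2863  0.1767] F [-1.5  0.   0.5] w 0.051
axes x,y,z in world:
 [[ 0.     0.    -1.   ]
 [ 0.419  0.908  0.   ]
 [ 0.908 -0.419  0.   ]]
togo cm [ 2.67 -0.17  0.04]
[255.24922414 179.20202638] [255.26325621 188.85789032]
```

View pics/w1.png

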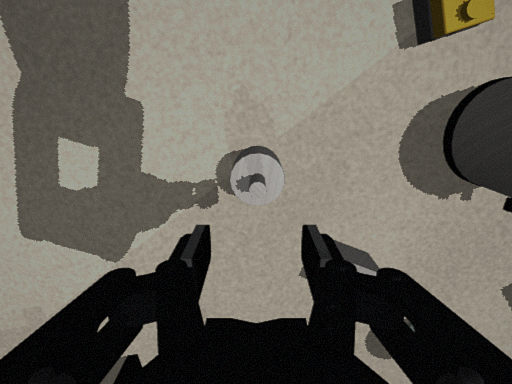

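```bash
python3 - <<'E'
from h import *
im=cv2.imread("pics/w1.png")
c=im[140:215,215:300]; cv2.imwrite("pics/w1c.png",cv2.resize(c,None,fx=7,fy=7,interpolation=cv2.INTER_CUBIC))
E
```

```text
(no output)
```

View pics/w1c.png

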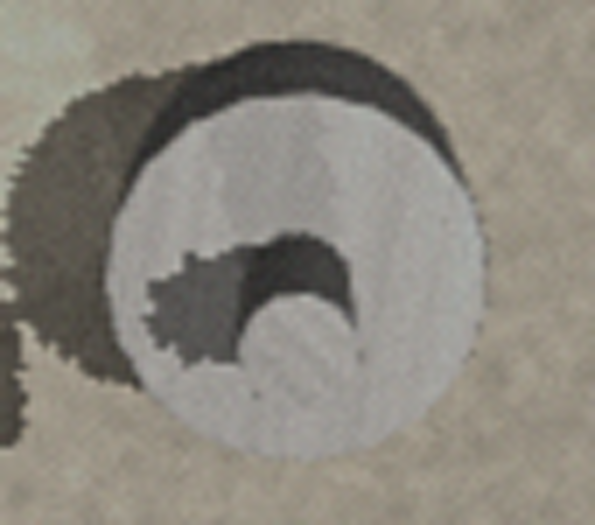

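>>> carry_out(
  series=[
    {"dx": 3,"dy": 0.1,"dz": 0,"yaw": 0,"fingers": 0.6},
    {"dx": 3,"dy": 0,"dz": 0,"yaw": 0,"fingers": 0.6},
    {"dx": 2.5,"dy": 0,"dz": 0,"yaw": 0,"fingers": 0.6},
    {"dx": 2,"dy": 0,"dz": 0,"yaw": 0,"fingers": 0.6},
    {"dx": 0,"dy": 0,"dz": 0,"yaw": 0,"fingers": 0.6},
  ],
)

```text
time_s: 3.18
tcp_pos: [0.4301, -0.2843, 0.0708]
orientation: [0.152, 0.691, -0.151, 0.69]
wrist_force: [0.1, -0.8, 0.7]
gripper_width: 0.0514
```

```bash
python3 - <<'E'
from h import *
W=bot.camera_params("wrist"); im=bot.camera("wrist"); cv2.imwrite("pics/w2.png",im)
togo([.4306,-.2866,.056])
E
```

```text
t 3.23 tcp [ 0.4309 -0.2853  0.0719] F [-0.6 -0.   0.5] w 0.0508
axes x,y,z in world:
 [[ 0.    -0.    -1.   ]
 [ 0.418  0.908  0.   ]
 [ 0.908 -0.418  0.   ]]
togo cm [ 1.59 -0.14  0.02]
```

View pics/w2.png

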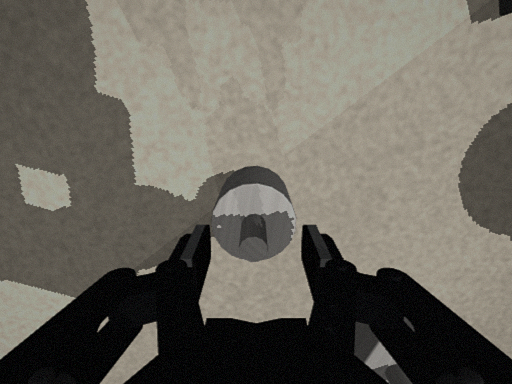

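The stem top is at about (253,243), between the finger tips at columns 209 and 302. That is centred to about 1 mm, so I'll descend and grip.

>>> carry_out(
  series=[
    {"dx": 1.0,"dy": -0.1,"dz": 0,"yaw": 0,"fingers": 0.6},
    {"dx": 0.5,"dy": 0,"dz": 0,"yaw": 0,"fingers": 0.6},
    {"dx": 0,"dy": 0,"dz": 0,"yaw": 0,"fingers": 0.4},
    {"dx": 0,"dy": 0,"dz": 0,"yaw": 0,"fingers": 0.2},
    {"dx": 0,"dy": 0,"dz": 0,"yaw": 0,"fingers": 0},
    {"dx": 0,"dy": 0,"dz": 0,"yaw": 0,"fingers": 0},
    {"dx": 0,"dy": 0,"dz": 0,"yaw": 0,"fingers": 0},
    {"dx": 0,"dy": 0,"dz": 0,"yaw": 0,"fingers": 0},
  ],
)

```text
time_s: 4.22
tcp_pos: [0.4306, -0.287, 0.0565]
orientation: [0.152, 0.69, -0.152, 0.691]
wrist_force: [0.3, 1.8, 3.2]
gripper_width: 0.0138
```

```bash
python3 - <<'E'
from h import *
im=bot.camera("scene"); cv2.imwrite("pics/s2.png",cv2.resize(im[150:350,20:270],None,fx=3,fy=3))
togo([.4306,-.2866,.190])
E
```

```text
t 4.28 tcp [ 0.4306 -0.287   0.0565] F [0.5 1.4 2.9] w 0.0141
axes x,y,z in world:
 [[ 0.    -0.    -1.   ]
 [ 0.419  0.908  0.   ]
 [ 0.908 -0.419  0.   ]]
togo cm [-1.335e+01  4.000e-02 -1.000e-02]
```

View pics/s2.png

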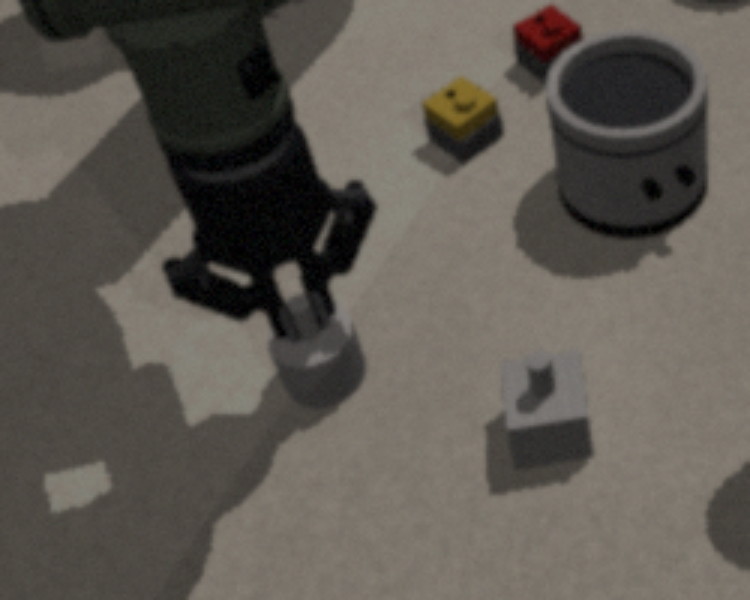

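```bash
python3 - <<'E'
from h import *
S=bot.camera_params("scene"); s=bot.observe(); M=R.from_quat(s["orientation"]).as_matrix(); p=s["tcp_pos"]
im=bot.camera("scene"); c=cv2.resize(im[215:290,65:160],None,fx=8,fy=8,interpolation=cv2.INTER_CUBIC); cv2.imwrite("pics/s3.png",np.clip(c.astype(float)*1.8,0,255))
for u,v in [(250,315),(165,270),(330,270),(372,200),(270,335),(345,320)]:
    o,d=ray(S,u/3+20,v/3+150); n=M[:,2]; X=o+d*(n@(p-o))/(n@d); print((u,v),"height above TCP, y mm",(-1000*M[:,0]@(X-p)).round(1),(1000*M[:,1]@(X-p)).round(1))
E
```

```text
(250, 315) height above TCP, y mm 31.5 -30.2
(165, 270) height above TCP, y mm 99.6 -62.9
(330, 270) height above TCP, y mm 39.2 25.2
(372, 200) height above TCP, y mm 83.7 63.7
(270, 335) height above TCP, y mm 5.2 -23.9
(345, 320) height above TCP, y mm -13.8 23.7[ WARN:0@1.743] global loadsave.cpp:1063 imwrite_ Unsupported depth image for selected encoder is fallbacked to CV_8U.
```

View pics/s3.png

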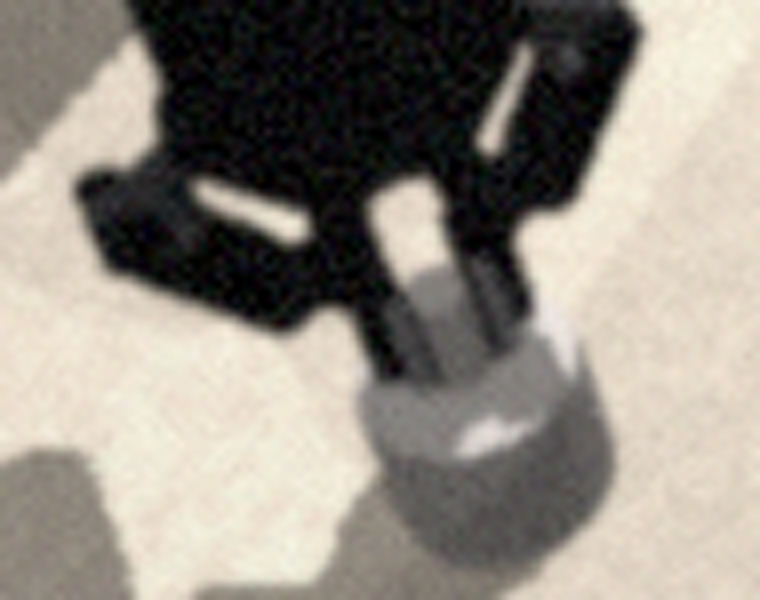

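>>> carry_out(
  series=[
    {"dx": -0.5,"dy": 0,"dz": 0,"yaw": 0,"fingers": 0},
    {"dx": -1,"dy": 0,"dz": 0,"yaw": 0,"fingers": 0},
    {"dx": -2,"dy": 0,"dz": 0,"yaw": 0,"fingers": 0},
    {"dx": -3,"dy": 0,"dz": 0,"yaw": 0,"fingers": 0},
    {"dx": -3,"dy": 0,"dz": 0,"yaw": 0,"fingers": 0},
    {"dx": -3,"dy": 0,"dz": 0,"yaw": 0,"fingers": 0},
    {"dx": -1.5,"dy": 0,"dz": 0,"yaw": 0,"fingers": 0},
    {"dx": 0,"dy": 0,"dz": 0,"yaw": 0,"fingers": 0},
  ],
)

```text
time_s: 5.32
tcp_pos: [0.4308, -0.2875, 0.1973]
orientation: [0.151, 0.69, -0.152, 0.691]
wrist_force: [0.2, 0.1, -4.3]
gripper_width: 0.0141
```

```bash
python3 - <<'E'
from h import *
im=bot.camera("scene"); cv2.imwrite("pics/s4.png",cv2.resize(im[80:330,20:300],None,fx=2.4,fy=2.4))
togo([.5105,-.021,.195])
E
```

```text
t 5.38 tcp [ 0.43   -0.2868  0.1959] F [-0.5  0.3 -4.1] w 0.014
axes x,y,z in world:
 [[-0.     0.    -1.   ]
 [ 0.419  0.908  0.   ]
 [ 0.908 -0.419 -0.   ]]
togo cm [ 0.09 27.5  -3.85]
```

View pics/s4.png

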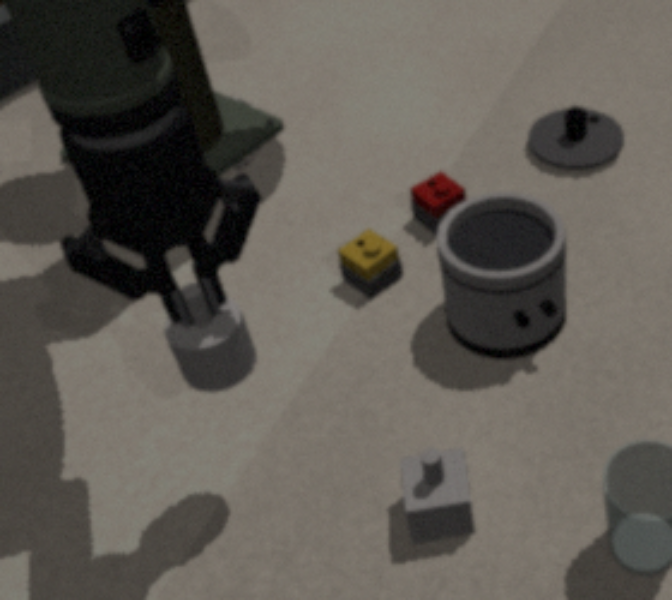

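The specimen is lifted, upright in the grip, and the wrist carries 4 N. I'll carry it over the calorimeter.

>>> carry_out(
  series=[
    {"dx": 0,"dy": 1.5,"dz": -0.2,"yaw": 0,"fingers": 0},
    {"dx": 0,"dy": 3.5,"dz": -0.5,"yaw": 0,"fingers": 0},
    {"dx": 0,"dy": 4,"dz": -0.5,"yaw": 0,"fingers": 0},
    {"dx": 0,"dy": 4,"dz": -0.6,"yaw": 0,"fingers": 0},
    {"dx": 0,"dy": 4,"dz": -0.6,"yaw": 0,"fingers": 0},
    {"dx": 0,"dy": 4,"dz": -0.6,"yaw": 0,"fingers": 0},
    {"dx": 0,"dy": 3.5,"dz": -0.5,"yaw": 0,"fingers": 0},
    {"dx": 0,"dy": 2,"dz": -0.3,"yaw": 0,"fingers": 0},
    {"dx": 0,"dy": 1,"dz": 0,"yaw": 0,"fingers": 0},
    {"dx": 0,"dy": 0,"dz": 0,"yaw": 0,"fingers": 0},
  ],
)

```text
time_s: 6.62
tcp_pos: [0.5107, -0.0207, 0.1954]
orientation: [0.151, 0.691, -0.151, 0.69]
wrist_force: [0.7, -0.9, -3.5]
gripper_width: 0.0141
```

```bash
python3 - <<'E'
from h import *
W=bot.camera_params("wrist"); im=bot.camera("wrist"); cv2.imwrite("pics/w3.png",im)
im=bot.camera("scene"); cv2.imwrite("pics/s5.png",cv2.resize(im[80:280,100:350],None,fx=3,fy=3))
togo([.5105,-.021,.07]); print(proj(W,[.5105,-.021,.11]))
E
```

```text
t 6.72 tcp [ 0.5108 -0.0218  0.1958] F [-0.1  0.2 -3.7] w 0.0138
axes x,y,z in world:
 [[-0.001 -0.    -1.   ]
 [ 0.42   0.908 -0.001]
 [ 0.908 -0.42  -0.001]]
togo cm [12.58  0.07 -0.04]
[255.51858384 189.52310584]
```

View pics/w3.png

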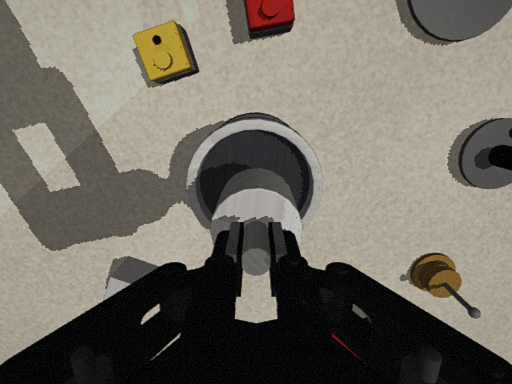

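View pics/s5.png

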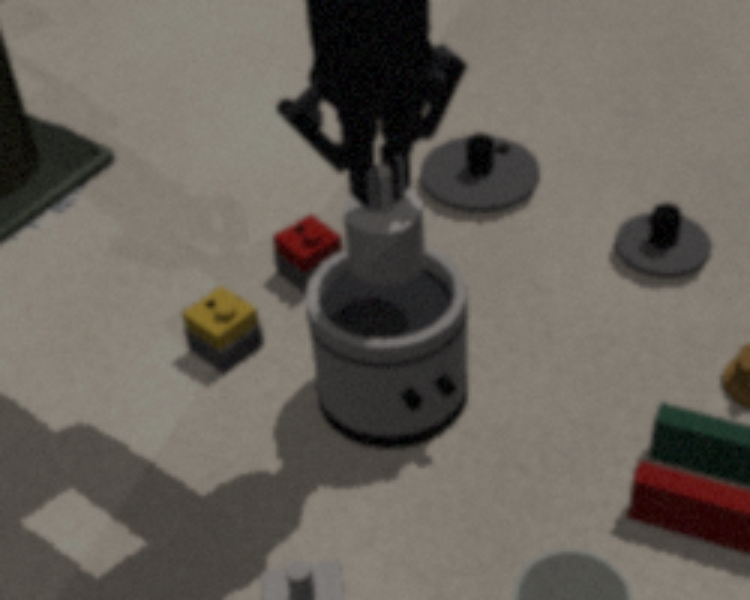

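>>> carry_out(
  series=[
    {"dx": 2,"dy": 0,"dz": 0,"yaw": 0,"fingers": 0},
    {"dx": 2.5,"dy": 0,"dz": 0,"yaw": 0,"fingers": 0},
    {"dx": 2.5,"dy": 0,"dz": 0,"yaw": 0,"fingers": 0},
    {"dx": 2.5,"dy": 0,"dz": 0,"yaw": 0,"fingers": 0},
    {"dx": 1.5,"dy": 0,"dz": 0,"yaw": 0,"fingers": 0},
    {"dx": 0.5,"dy": 0,"dz": 0,"yaw": 0,"fingers": 0},
    {"dx": 0.3,"dy": 0,"dz": 0,"yaw": 0,"fingers": 0},
    {"dx": 0.2,"dy": 0,"dz": 0,"yaw": 0,"fingers": 0},
    {"dx": 0,"dy": 0,"dz": 0,"yaw": 0,"fingers": 0},
  ],
)

```text
time_s: 7.85
tcp_pos: [0.5116, -0.0214, 0.0768]
orientation: [0.152, 0.69, -0.152, 0.691]
wrist_force: [0.9, 0.6, -3.5]
gripper_width: 0.0138
```

```bash
python3 - <<'E'
from h import *
togo([.5105,-.021,.0685]); print(bot.observe()["moment"].round(3))
E
```

```text
t 7.85 tcp [ 0.5116 -0.0214  0.0768] F [ 0.9  0.6 -3.5] w 0.0138
axes x,y,z in world:
 [[ 0.001 -0.    -1.   ]
 [ 0.419  0.908  0.   ]
 [ 0.908 -0.419  0.001]]
togo cm [ 0.83 -0.01 -0.12]
[-0.055 -0.017 -0.073]
```

>>> carry_out(
  series=[
    {"dx": 0.2,"dy": 0,"dz": 0,"yaw": 0,"fingers": 0},
    {"dx": 0.2,"dy": 0,"dz": 0,"yaw": 0,"fingers": 0},
    {"dx": 0.15,"dy": 0,"dz": 0,"yaw": 0,"fingers": 0},
    {"dx": 0,"dy": 0,"dz": 0,"yaw": 0,"fingers": 0},
  ],
)

```text
time_s: 8.35
tcp_pos: [0.5109, -0.0213, 0.0705]
orientation: [0.152, 0.691, -0.152, 0.69]
wrist_force: [-0.7, 0.3, -3.9]
gripper_width: 0.0135
```

>>> carry_out(
  series=[
    {"dx": 0.1,"dy": 0,"dz": 0,"yaw": 0,"fingers": 0},
    {"dx": 0,"dy": 0,"dz": 0,"yaw": 0,"fingers": 0},
  ],
)

```text
time_s: 8.6
tcp_pos: [0.5111, -0.0213, 0.0697]
orientation: [0.152, 0.691, -0.152, 0.691]
wrist_force: [0.4, -0.3, -3.4]
gripper_width: 0.0137
```

>>> carry_out(
  series=[
    {"dx": 0.1,"dy": 0,"dz": 0,"yaw": 0,"fingers": 0},
    {"dx": 0,"dy": 0,"dz": 0,"yaw": 0,"fingers": 0},
  ],
)

```text
time_s: 8.85
tcp_pos: [0.5111, -0.0213, 0.0687]
orientation: [0.152, 0.691, -0.152, 0.691]
wrist_force: [0.1, -1.1, -3.9]
gripper_width: 0.0138
```

>>> carry_out(
  series=[
    {"dx": 0.1,"dy": 0,"dz": 0,"yaw": 0,"fingers": 0},
    {"dx": 0,"dy": 0,"dz": 0,"yaw": 0,"fingers": 0},
  ],
)

```text
time_s: 9.1
tcp_pos: [0.5115, -0.0213, 0.0685]
orientation: [0.152, 0.69, -0.152, 0.691]
wrist_force: [-1.9, 1.0, 3.7]
gripper_width: 0.0139
```

The force changed from -3.9 to +3.7 N, so the specimen is on the floor. I'll open the fingers only part way, so they clear the mouth.

>>> carry_out(
  series=[
    {"dx": 0,"dy": 0,"dz": 0,"yaw": 0,"fingers": 0.25},
    {"dx": 0,"dy": 0,"dz": 0,"yaw": 0,"fingers": 0.35},
    {"dx": 0,"dy": 0,"dz": 0,"yaw": 0,"fingers": 0.35},
    {"dx": 0,"dy": 0,"dz": 0,"yaw": 0,"fingers": 0.35},
  ],
)

```text
time_s: 9.6
tcp_pos: [0.5113, -0.0214, 0.0678]
orientation: [0.152, 0.691, -0.152, 0.691]
wrist_force: [0.5, 0.1, -1.0]
gripper_width: 0.0302
```

>>> carry_out(
  series=[
    {"dx": -1,"dy": 0,"dz": 0,"yaw": 0,"fingers": 0.35},
    {"dx": -2,"dy": 0,"dz": 0,"yaw": 0,"fingers": 0.35},
    {"dx": -3,"dy": 0,"dz": 0,"yaw": 0,"fingers": 0.35},
    {"dx": -3,"dy": 0,"dz": 0,"yaw": 0,"fingers": 0.35},
    {"dx": -3,"dy": 0,"dz": 0,"yaw": 0,"fingers": 0.35},
    {"dx": -3,"dy": 0,"dz": 0,"yaw": 0,"fingers": 0.35},
    {"dx": 0,"dy": 0,"dz": 0,"yaw": 0,"fingers": 0.35},
  ],
)

```text
time_s: 10.48
tcp_pos: [0.5135, -0.0218, 0.2216]
orientation: [0.152, 0.688, -0.152, 0.693]
wrist_force: [0.1, -0.4, 0.3]
gripper_width: 0.0298
```

```bash
python3 - <<'E'
from h import *
W=bot.camera_params("wrist"); im=bot.camera("wrist"); cv2.imwrite("pics/w4.png",im)
togo([.4225,.2505,.21]); print(proj(W,[.5105,-.021,.11]))
np.save("W4.npy",W["pose"])
im=bot.camera("scene"); cv2.imwrite("pics/s6.png",cv2.resize(im[80:280,100:350],None,fx=3,fy=3))
E
```

```text
t 10.53 tcp [ 0.5121 -0.0215  0.2195] F [-0.4 -0.5  0.5] w 0.0299
axes x,y,z in world:
 [[ 0.004 -0.001 -1.   ]
 [ 0.419  0.908  0.001]
 [ 0.908 -0.419  0.004]]
togo cm [  0.89  20.94 -19.55]
[255.14672649 177.11206682]
```

View pics/w4.png

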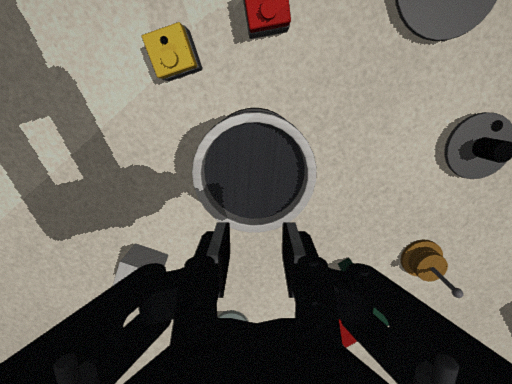

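View pics/s6.png

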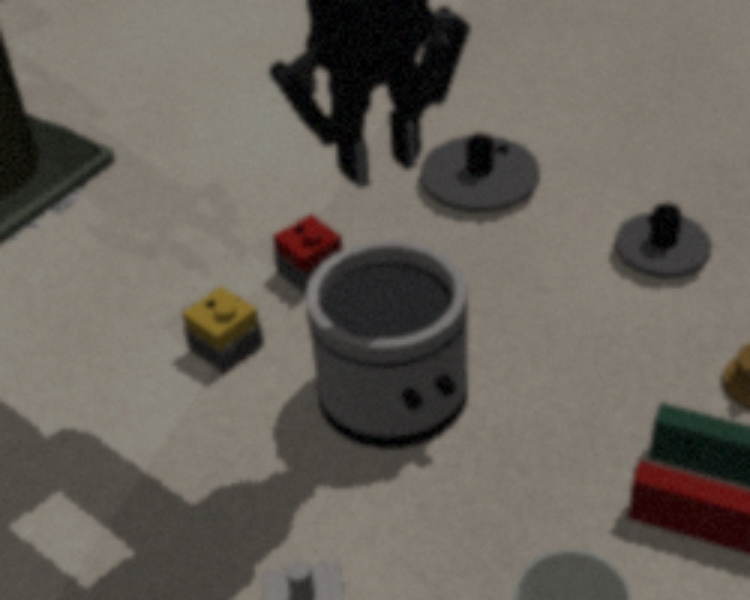

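```bash
python3 - <<'E'
from h import *
im=cv2.imread("pics/w4.png"); c=im[100:240,180:330].astype(float)
t=bot.camera("top"); cv2.imwrite("pics/t4.png",t); d=t[185:265,215:310].astype(float)
f=lambda a,k:cv2.resize(np.clip(a*2.2,0,255).astype(np.uint8),(380,int(380*a.shape[0]/a.shape[1])),interpolation=cv2.INTER_CUBIC)
A,B=f(c,1),f(d,1); h=min(A.shape[0],B.shape[0]); cv2.imwrite("pics/e4.png",np.hstack([A[:h],B[:h]]))
E
```

```text
(no output)
```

View pics/e4.png

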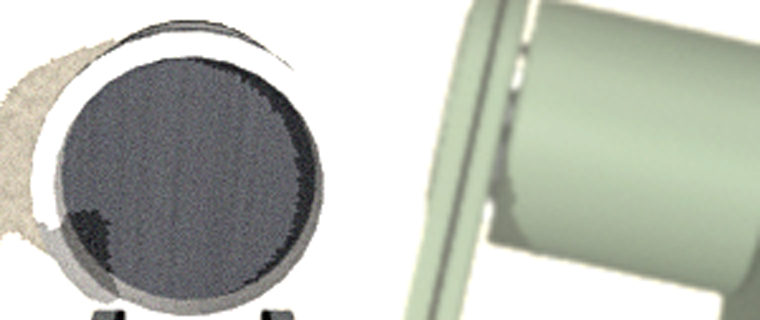

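The cavity looks empty in the brightened wrist view, and I see no stem. The arm blocks the top view. I'll check further before moving on.

```bash
python3 - <<'E'
from h import *
a=cv2.imread("pics/scene0.png")[155:235,190:270].astype(float)
n=bot.camera("scene"); cv2.imwrite("pics/sn.png",n); b=n[155:235,190:270].astype(float)
f=lambda a:cv2.resize(np.clip(a*2,0,255).astype(np.uint8),(390,390),interpolation=cv2.INTER_CUBIC)
cv2.imwrite("pics/e5.png",np.hstack([f(a),f(b)]))
im=cv2.imread("pics/w4.png"); print(im[120:230:6,255].mean(1).round())
S=bot.camera_params("scene"); print([proj(S,[.511,-.0215,z]).round(1) for z in (0.012,.062,.094,.11)], proj(S,[.511-.051*.55,-.0215+.051*.84,.11]),proj(S,[.511-.051*.55,-.0215+.051*.84,.012]),proj(S,[.511+.051*.55,-.0215-.051*.84,.11]))
E
```

```text
[170.  46.  45.  42.  47.  46.  44.  47.  40.  50.  45.  43.  44.  44.
  48.  43.  45.  62. 160.]
[array([231.4, 206.5]), array([230.3, 191.6]), array([229.6, 181.5]), array([229.2, 176.3])] [229.79000663 161.43984964] [231.79069915 191.58944439] [228.63496932 192.32534175]
```

View pics/e5.png

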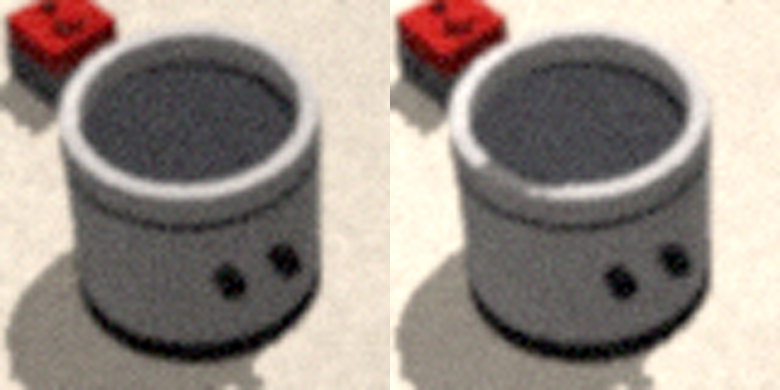

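```bash
python3 - <<'E'
from h import *
W=bot.camera_params("wrist"); im=bot.camera("wrist"); cv2.imwrite("pics/w5.png",im)
g=cv2.GaussianBlur(cv2.cvtColor(im,cv2.COLOR_BGR2GRAY),(3,3),0)
m=((g<85)).astype(np.uint8); m[232:]=0
n,l,st,c=cv2.connectedComponentsWithStats(m); k=l[170,255]; print(st[k])
mm=(l==k).astype(np.uint8); cs,_=cv2.findContours(mm,cv2.RETR_EXTERNAL,cv2.CHAIN_APPROX_NONE)
e=cv2.fitEllipse(max(cs,key=len)); print(e)
# outline points cast on rim plane, circle fit
pts=np.array([onplane(W,u,v,.11)[:2] for u,v in max(cs,key=len)[:,0,:]])
from scipy.optimize import least_squares
r=least_squares(lambda p:np.hypot(*(pts-p[:2]).T)-p[2],[.51,-.02,.05],loss="soft_l1",f_scale=.001); print(r.x, np.abs(r.fun).mean())
togo([.511,-.0215,.105]); print(W["pose"].round(4))
E
```

```text
[ 195  128  114  104 9047]
((254.72039794921875, 183.32275390625), (110.21949768066406, 111.42157745361328), 73.04679107666016)
[ 0.51035894 -0.0227157   0.05132156] 0.0032788195120185
t 10.72 tcp [ 0.5101 -0.0211  0.2163] F [ 0.4 -0.3 -0.1] w 0.0302
axes x,y,z in world:
 [[-0.003  0.001 -1.   ]
 [ 0.419  0.908 -0.001]
 [ 0.908 -0.419 -0.003]]
togo cm [1.113e+01 1.000e-02 1.300e-01]
[[ 4.199e-01  8.684e-01  2.635e-01  4.429e-01]
 [ 9.076e-01 -4.018e-01 -1.222e-01  9.800e-03]
 [-3.000e-04  2.905e-01 -9.569e-01  3.593e-01]
 [ 0.000e+00  0.000e+00  0.000e+00  1.000e+00]]
```

```bash
python3 - <<'E'
from h import *
W=bot.camera_params("wrist"); im=cv2.imread("pics/w5.png")
g=cv2.GaussianBlur(cv2.cvtColor(im,cv2.COLOR_BGR2GRAY),(3,3),0).astype(float)
# radial edge search: dark->bright inner rim edge
c=np.array([254.7,179.]); P=[]
for a in np.radians(np.arange(0,360,4)):
    d=np.array([np.cos(a),np.sin(a)]); rr=np.arange(42,64,.5)
    q=c+rr[:,None]*d; v=cv2.remap(g.astype(np.float32),q[:,0].astype(np.float32),q[:,1].astype(np.float32),1).ravel()
    gr=np.convolve(v,[1,1,0,-1,-1],'same')[3:-3]; i=gr.argmax()
    if gr[i]>70: P.append((*q[i+3],np.degrees(a)))
P=np.array(P); X=np.array([onplane(W,u,v,.11)[:2] for u,v,_ in P])
from scipy.optimize import least_squares
r=least_squares(lambda p:np.hypot(*(X-p[:2]).T)-p[2],[.51,-.02,.05],loss="soft_l1",f_scale=.0005)
print(len(P),r.x,np.abs(r.fun).mean()); print(np.c_[P[:,2],1e3*(np.hypot(*(X-r.x[:2]).T)-r.x[2])][::4].round(1).tolist())
im2=im.copy()
for u,v,_ in P: cv2.circle(im2,(int(round(u)),int(round(v))),1,(0,0,255),-1)
cv2.imwrite("pics/w5m.png",cv2.resize(im2[90:260,170:340],None,fx=3.4,fy=3.4))
E
```

```text
82 [ 0.50914569 -0.02157419  0.05096155] 0.0007995337568863401
[[0.0, -0.0], [16.0, 0.1], [32.0, 0.0], [48.0, 0.1], [76.0, -0.5], [92.0, -0.2], [108.0, -0.3], [136.0, 6.3], [152.0, 7.7], [176.0, -0.2], [192.0, -0.1], [208.0, -0.2], [224.0, -0.2], [240.0, -0.2], [256.0, -0.3], [272.0, 0.1], [288.0, -0.1], [304.0, 0.3], [320.0, 0.1], [336.0, -0.0], [352.0, 0.0]]
```

View pics/w5m.png

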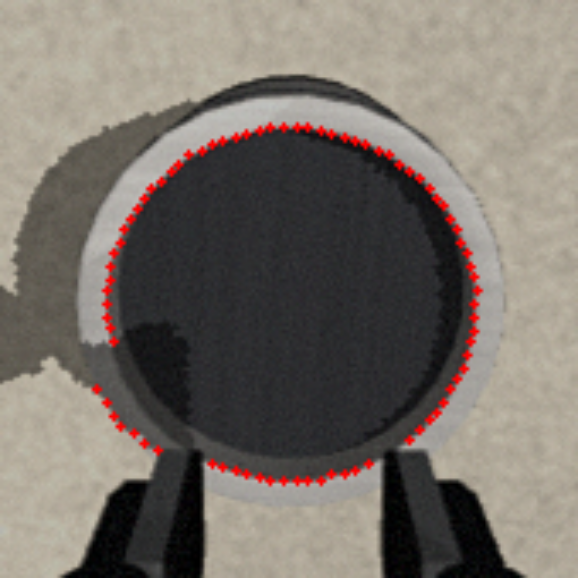

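The rim fit is good. The radius comes out at 50.96 mm against the true 51, and the centre is (0.509, -0.0216). The dark surface about 12 mm below the rim looks the same before and after the placing, so it hides whatever is inside. I'll confirm the specimen with a light touch of shut fingers, expecting the stem top at z = 0.094.

>>> carry_out(
  series=[
    {"dx": 2,"dy": 0,"dz": 0,"yaw": 0,"fingers": 0},
    {"dx": 3,"dy": 0,"dz": 0,"yaw": 0,"fingers": 0},
    {"dx": 3,"dy": 0,"dz": 0,"yaw": 0,"fingers": 0},
    {"dx": 2,"dy": 0,"dz": 0,"yaw": 0,"fingers": 0},
    {"dx": 1,"dy": 0,"dz": 0,"yaw": 0,"fingers": 0},
    {"dx": 0,"dy": 0,"dz": 0,"yaw": 0,"fingers": 0},
    {"dx": 0,"dy": 0,"dz": 0,"yaw": 0,"fingers": 0},
  ],
)

```text
time_s: 11.6
tcp_pos: [0.5119, -0.0215, 0.1085]
orientation: [0.152, 0.69, -0.152, 0.691]
wrist_force: [-0.8, -0.8, 0.0]
gripper_width: 0.0003
```

>>> carry_out(
  series=[
    {"dx": 0.3,"dy": 0,"dz": 0,"yaw": 0,"fingers": 0},
    {"dx": 0.2,"dy": 0,"dz": 0,"yaw": 0,"fingers": 0},
    {"dx": 0,"dy": 0,"dz": 0,"yaw": 0,"fingers": 0},
  ],
)

```text
time_s: 11.98
tcp_pos: [0.5111, -0.0213, 0.1028]
orientation: [0.152, 0.691, -0.152, 0.691]
wrist_force: [-0.3, 0.9, 0.3]
gripper_width: -0.0001
```

>>> carry_out(
  series=[
    {"dx": 0.3,"dy": 0,"dz": 0,"yaw": 0,"fingers": 0},
    {"dx": 0.3,"dy": 0,"dz": 0,"yaw": 0,"fingers": 0},
    {"dx": 0,"dy": 0,"dz": 0,"yaw": 0,"fingers": 0},
  ],
)

```text
time_s: 12.35
tcp_pos: [0.5108, -0.0213, 0.0963]
orientation: [0.152, 0.691, -0.152, 0.69]
wrist_force: [0.1, -0.2, 0.1]
gripper_width: -0.0002
```

>>> carry_out(
  series=[
    {"dx": 0.1,"dy": 0,"dz": 0,"yaw": 0,"fingers": 0},
    {"dx": 0,"dy": 0,"dz": 0,"yaw": 0,"fingers": 0},
  ],
)

```text
time_s: 12.6
tcp_pos: [0.5112, -0.0214, 0.0957]
orientation: [0.152, 0.691, -0.152, 0.691]
wrist_force: [-0.2, -0.1, 0.3]
gripper_width: -0.0004
```

>>> carry_out(
  series=[
    {"dx": 0.1,"dy": 0,"dz": 0,"yaw": 0,"fingers": 0},
    {"dx": 0,"dy": 0,"dz": 0,"yaw": 0,"fingers": 0},
  ],
)

```text
time_s: 12.85
tcp_pos: [0.5111, -0.0214, 0.0947]
orientation: [0.152, 0.691, -0.152, 0.691]
wrist_force: [-1.1, 0.1, 0.1]
gripper_width: 0.0002
```

>>> carry_out(
  series=[
    {"dx": 0.1,"dy": 0,"dz": 0,"yaw": 0,"fingers": 0},
    {"dx": 0,"dy": 0,"dz": 0,"yaw": 0,"fingers": 0},
  ],
)

```text
time_s: 13.1
tcp_pos: [0.5114, -0.0214, 0.0941]
orientation: [0.152, 0.69, -0.152, 0.691]
wrist_force: [-0.8, -0.8, 2.4]
gripper_width: -0.0001
```

I felt the stem at z = 0.094, as expected for a specimen standing on the floor. Next is the lid.

>>> carry_out(
  series=[
    {"dx": -1,"dy": 0,"dz": 0,"yaw": 0,"fingers": 0},
    {"dx": -3,"dy": 0,"dz": 0,"yaw": 0,"fingers": 0},
    {"dx": -4,"dy": 0,"dz": 0,"yaw": 0,"fingers": 0},
    {"dx": -2,"dy": 2.1,"dz": -2,"yaw": 0,"fingers": 0.6},
    {"dx": 0,"dy": 3,"dz": -2.8,"yaw": 0,"fingers": 0.6},
    {"dx": 0,"dy": 3.5,"dz": -3.3,"yaw": 0,"fingers": 0.6},
    {"dx": 0,"dy": 3.5,"dz": -3.3,"yaw": 0,"fingers": 0.6},
    {"dx": 0,"dy": 3.5,"dz": -3.3,"yaw": 0,"fingers": 0.6},
    {"dx": 0,"dy": 3,"dz": -2.8,"yaw": 0,"fingers": 0.6},
    {"dx": 0,"dy": 2.3,"dz": -2.0,"yaw": 0,"fingers": 0.6},
  ],
)

```text
time_s: 14.35
tcp_pos: [0.4211, 0.2518, 0.1944]
orientation: [0.152, 0.69, -0.151, 0.691]
wrist_force: [0.5, -0.7, -0.5]
gripper_width: 0.0511
```

>>> carry_out(
  series=[
    {"dx": 0,"dy": 0,"dz": 0,"yaw": 0,"fingers": 0.6},
    {"dx": 0,"dy": 0,"dz": 0,"yaw": 0,"fingers": 0.6},
  ],
)

```text
time_s: 14.6
tcp_pos: [0.422, 0.2497, 0.194]
orientation: [0.152, 0.69, -0.152, 0.691]
wrist_force: [0.6, -0.4, 0.0]
gripper_width: 0.0508
```

```bash
python3 - <<'E'
from h import *
W=bot.camera_params("wrist"); im=bot.camera("wrist"); cv2.imwrite("pics/w6.png",im); np.save("W6.npy",W["pose"])
togo([.4225,.2505,.15]); print(proj(W,[.4225,.2505,.015]),proj(W,[.4225,.2505,.049]))
E
```

```text
t 14.65 tcp [0.4221 0.2494 0.194 ] F [-0.   0.3 -0.2] w 0.0512
axes x,y,z in world:
 [[ 0.    -0.    -1.   ]
 [ 0.42   0.907 -0.   ]
 [ 0.907 -0.42   0.001]]
togo cm [ 4.4   0.12 -0.02]
[256.62370762 165.14161124] [256.72896627 172.28709828]
```

View pics/w6.png

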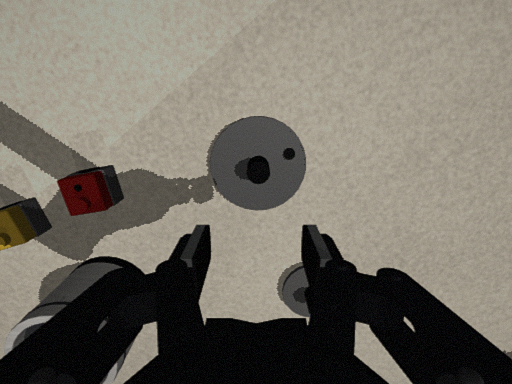

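Big lid ellipse is near (257,163) with the knob near (258,170), which matches the prediction of (256.6,165) to about 2 px. I'll fit the disc edge the same way as the rim.

```bash
cat >> h.py <<'E'
from scipy.optimize import least_squares
def edgefit(im,W,c,r0,r1,z,r,sign,thr=40,only=None):
    g=cv2.GaussianBlur(cv2.cvtColor(im,cv2.COLOR_BGR2GRAY),(3,3),0).astype(np.float32); P=[]
    for a in np.radians(np.arange(0,360,4)):
        d=np.array([np.cos(a),np.sin(a)]); rr=np.arange(r0,r1,.5); q=(np.array(c)+rr[:,None]*d).astype(np.float32)
        v=cv2.remap(g,q[:,0],q[:,1],1).ravel(); gr=sign*np.convolve(v,[1,1,0,-1,-1],'same')[3:-3]; i=gr.argmax()
        if gr[i]>thr: P.append(q[i+3])
    P=np.array(P); X=np.array([onplane(W,u,v,z)[:2] for u,v in P]); c0=onplane(W,*c,z)[:2]
    s=least_squares(lambda p:np.hypot(*(X-p[:2]).T)-p[2],[*c0,r],loss="soft_l1",f_scale=.0004)
    return s.x,np.median(np.abs(s.fun)),len(P),P
E
python3 - <<'E'
from h import *
W=bot.camera_params("wrist"); W["pose"]=np.load("W6.npy"); im=cv2.imread("pics/w6.png")
x,e,n,P=edgefit(im,W,(257,163),40,56,.015,.058,1); print("disc",x,e,n)
x,e,n,P=edgefit(im,W,(258,170),8,20,.049,.013,1); print("knob",x,e,n)
E
```

```text
disc [0.4223154  0.25071451 0.05819522] 0.0003862508779398713 89
knob [0.41972617 0.25136514 0.01514378] 0.0006248564307502515 72
```

>>> carry_out(
  series=[
    {"dx": 2,"dy": 0.12,"dz": 0,"yaw": 0,"fingers": 0.6},
    {"dx": 3.5,"dy": 0,"dz": 0,"yaw": 0,"fingers": 0.6},
    {"dx": 3.5,"dy": 0,"dz": 0,"yaw": 0,"fingers": 0.6},
    {"dx": 3,"dy": 0,"dz": 0,"yaw": 0,"fingers": 0.6},
    {"dx": 1.5,"dy": 0,"dz": 0,"yaw": 0,"fingers": 0.6},
    {"dx": 0,"dy": 0,"dz": 0,"yaw": 0,"fingers": 0.6},
    {"dx": 0,"dy": 0,"dz": 0,"yaw": 0,"fingers": 0.6},
  ],
)

```text
time_s: 15.52
tcp_pos: [0.4237, 0.2514, 0.06]
orientation: [0.152, 0.69, -0.152, 0.691]
wrist_force: [0.2, -1.0, 0.2]
gripper_width: 0.0511
```

```bash
python3 - <<'E'
from h import *
W=bot.camera_params("wrist"); im=bot.camera("wrist"); cv2.imwrite("pics/w7.png",im)
togo([.4223,.2507,.021])
E
```

```text
t 15.57 tcp [0.4237 0.2516 0.0602] F [1.  0.7 0.2] w 0.0509
axes x,y,z in world:
 [[ 0.003  0.001 -1.   ]
 [ 0.42   0.908  0.002]
 [ 0.908 -0.42   0.002]]
togo cm [ 3.92 -0.15 -0.1 ]
```

View pics/w7.png

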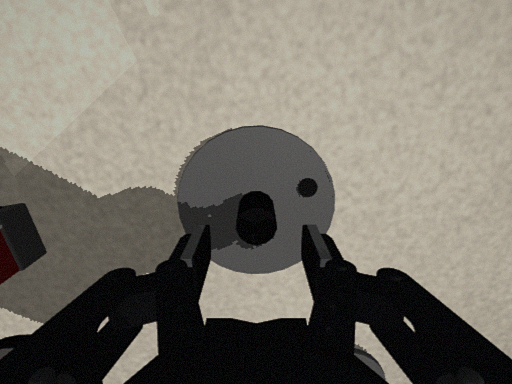

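>>> carry_out(
  series=[
    {"dx": 1.5,"dy": 0,"dz": 0,"yaw": 0,"fingers": 0.6},
    {"dx": 1.3,"dy": 0,"dz": 0,"yaw": 0,"fingers": 0.6},
    {"dx": 0.7,"dy": 0,"dz": 0,"yaw": 0,"fingers": 0.6},
    {"dx": 0.3,"dy": 0,"dz": 0,"yaw": 0,"fingers": 0.6},
    {"dx": 0,"dy": 0,"dz": 0,"yaw": 0,"fingers": 0.6},
  ],
)

```text
time_s: 16.2
tcp_pos: [0.4222, 0.2512, 0.0205]
orientation: [0.152, 0.691, -0.152, 0.69]
wrist_force: [-0.3, -0.4, -0.8]
gripper_width: 0.0512
```

>>> carry_out(
  series=[
    {"dx": 0,"dy": 0,"dz": 0,"yaw": 0,"fingers": 0.4},
    {"dx": 0,"dy": 0,"dz": 0,"yaw": 0,"fingers": 0.25},
    {"dx": 0,"dy": 0,"dz": 0,"yaw": 0,"fingers": 0.1},
    {"dx": 0,"dy": 0,"dz": 0,"yaw": 0,"fingers": 0},
    {"dx": 0,"dy": 0,"dz": 0,"yaw": 0,"fingers": 0},
    {"dx": 0,"dy": 0,"dz": 0,"yaw": 0,"fingers": 0},
  ],
)

```text
time_s: 16.95
tcp_pos: [0.4229, 0.2515, 0.0214]
orientation: [0.152, 0.69, -0.152, 0.691]
wrist_force: [-0.4, -0.9, 6.4]
gripper_width: 0.0242
```

>>> carry_out(
  series=[
    {"dx": -0.5,"dy": 0,"dz": 0,"yaw": 0,"fingers": 0},
    {"dx": -1,"dy": 0,"dz": 0,"yaw": 0,"fingers": 0},
    {"dx": -2,"dy": 0,"dz": 0,"yaw": 0,"fingers": 0},
    {"dx": -3,"dy": 0,"dz": 0,"yaw": 0,"fingers": 0},
    {"dx": -3,"dy": 0,"dz": 0,"yaw": 0,"fingers": 0},
    {"dx": -3,"dy": 0,"dz": 0,"yaw": 0,"fingers": 0},
    {"dx": -2,"dy": 0,"dz": 0,"yaw": 0,"fingers": 0},
    {"dx": -1,"dy": 0,"dz": 0,"yaw": 0,"fingers": 0},
    {"dx": 0,"dy": 0,"dz": 0,"yaw": 0,"fingers": 0},
    {"dx": 0,"dy": 0,"dz": 0,"yaw": 0,"fingers": 0},
  ],
)

```text
time_s: 18.2
tcp_pos: [0.4215, 0.2509, 0.1746]
orientation: [0.151, 0.691, -0.152, 0.69]
wrist_force: [0.6, 0.5, -2.1]
gripper_width: 0.0243
```

```bash
python3 - <<'E'
from h import *
W=bot.camera_params("wrist"); im=bot.camera("wrist"); cv2.imwrite("pics/w8.png",im); np.save("W8.npy",W["pose"])
n=bot.camera("scene"); cv2.imwrite("pics/s8.png",cv2.resize(n[50:220,180:340],None,fx=3.5,fy=3.5))
togo([.5092,-.0216,.17])
E
```

```text
t 18.3 tcp [0.4214 0.2509 0.1745] F [ 0.3 -0.4 -2.3] w 0.0245
axes x,y,z in world:
 [[-0.002 -0.001 -1.   ]
 [ 0.419  0.908 -0.002]
 [ 0.908 -0.419 -0.002]]
togo cm [  0.45 -21.06  19.4 ]
```

View pics/w8.png

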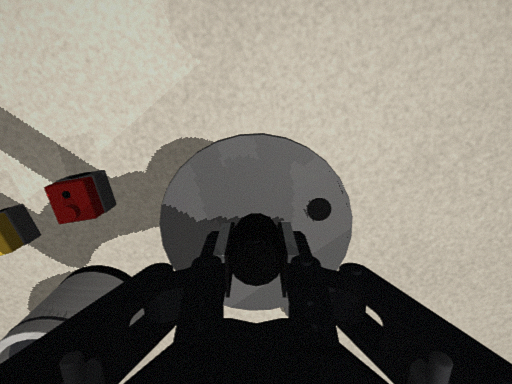

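View pics/s8.png

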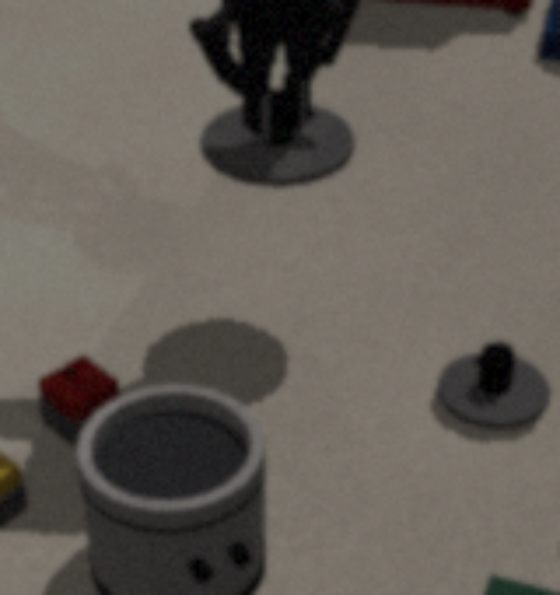

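```bash
python3 - <<'E'
from h import *
W=bot.camera_params("wrist"); W["pose"]=np.load("W8.npy"); im=cv2.imread("pics/w8.png")
print(onplane(W,256,221,.1683))
g=im
x,e,n,P=edgefit(im,W,(256,221),78,106,.1683,.058,1,thr=60); print("disc",x,e,n)
im2=im.copy()
for u,v in P: cv2.circle(im2,(int(u+.5),int(v+.5)),1,(0,0,255),-1)
cv2.imwrite("pics/w8m.png",im2)
# restrict to upper half
Pu=np.array([p for p in P if p[1]<235 and not(p[1]>200 and p[0]<180)]); X=np.array([onplane(W,u,v,.1683)[:2] for u,v in Pu])
s=least_squares(lambda p:np.hypot(*(X-p[:2]).T)-.058,[.42,.25],loss="soft_l1",f_scale=.0003); print(s.x,np.abs(s.fun).mean()*1e3,len(Pu))
E
```

```text
[0.41576711 0.25348135 0.1683    ]
disc [0.42109843 0.25060416 0.05736102] 0.00017837759231183192 54
[0.42124234 0.24983453] 0.30816623298802415 34
```

View pics/w8m.png

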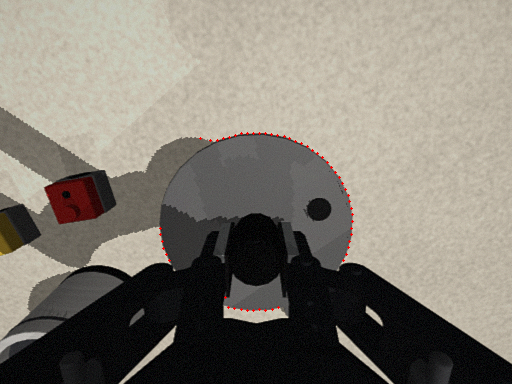

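>>> carry_out(
  series=[
    {"dx": 0,"dy": -1.3,"dz": 1.2,"yaw": 0,"fingers": 0},
    {"dx": 0,"dy": -2.6,"dz": 2.4,"yaw": 0,"fingers": 0},
    {"dx": 0,"dy": -2.8,"dz": 2.6,"yaw": 0,"fingers": 0},
    {"dx": 0,"dy": -2.8,"dz": 2.6,"yaw": 0,"fingers": 0},
    {"dx": 0,"dy": -2.8,"dz": 2.6,"yaw": 0,"fingers": 0},
    {"dx": 0,"dy": -2.8,"dz": 2.6,"yaw": 0,"fingers": 0},
    {"dx": 0,"dy": -2.6,"dz": 2.4,"yaw": 0,"fingers": 0},
    {"dx": 0,"dy": -2,"dz": 1.8,"yaw": 0,"fingers": 0},
    {"dx": 0,"dy": -1.3,"dz": 1.2,"yaw": 0,"fingers": 0},
    {"dx": 0,"dy": 0,"dz": 0,"yaw": 0,"fingers": 0},
  ],
)

```text
time_s: 19.55
tcp_pos: [0.5104, -0.022, 0.1756]
orientation: [0.153, 0.691, -0.153, 0.69]
wrist_force: [-0.2, -0.3, -1.9]
gripper_width: 0.0247
```

>>> carry_out(
  series=[
    {"dx": 0,"dy": 0,"dz": 0,"yaw": 0,"fingers": 0},
    {"dx": 0,"dy": 0,"dz": 0,"yaw": 0,"fingers": 0},
    {"dx": 0,"dy": 0,"dz": 0,"yaw": 0,"fingers": 0},
  ],
)

```text
time_s: 19.92
tcp_pos: [0.5102, -0.02, 0.1758]
orientation: [0.151, 0.691, -0.151, 0.691]
wrist_force: [0.1, -0.9, -1.1]
gripper_width: 0.0243
```

```bash
python3 - <<'E'
from h import *
W=bot.camera_params("wrist"); im=bot.camera("wrist"); cv2.imwrite("pics/w9.png",im); np.save("W9.npy",W["pose"])
n=bot.camera("scene"); cv2.imwrite("pics/s9.png",cv2.resize(n[90:250,150:320],None,fx=3.5,fy=3.5))
togo([.5095,-.0213,.135])
E
```

```text
t 20.02 tcp [ 0.5103 -0.0202  0.1758] F [ 0.4 -0.5 -0.5] w 0.0245
axes x,y,z in world:
 [[ 0.     0.    -1.   ]
 [ 0.419  0.908  0.   ]
 [ 0.908 -0.419  0.   ]]
togo cm [ 4.08 -0.13 -0.03]
```

View pics/w9.png

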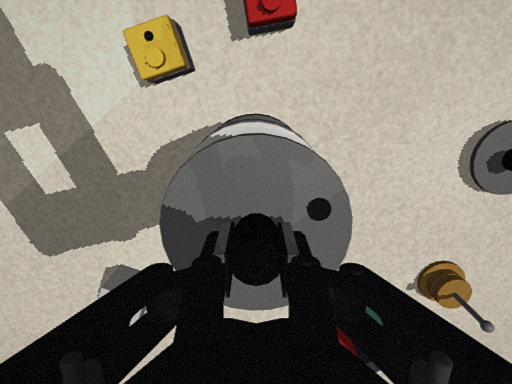

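View pics/s9.png

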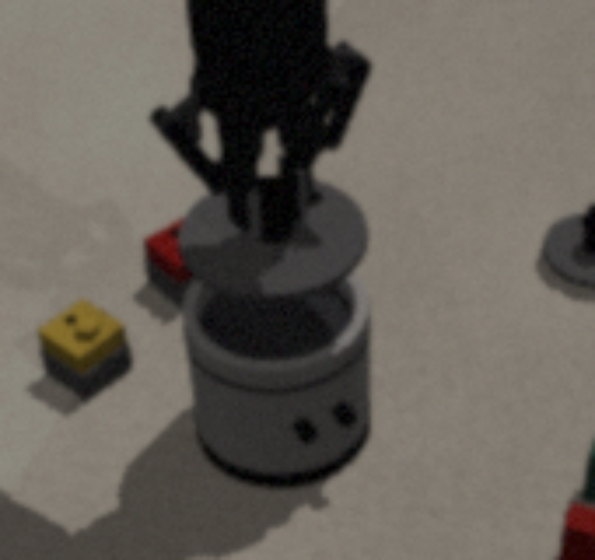

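>>> carry_out(
  series=[
    {"dx": 1,"dy": -0.12,"dz": 0,"yaw": 0,"fingers": 0},
    {"dx": 1.5,"dy": 0,"dz": 0,"yaw": 0,"fingers": 0},
    {"dx": 0.8,"dy": 0,"dz": 0,"yaw": 0,"fingers": 0},
    {"dx": 0.2,"dy": 0,"dz": 0,"yaw": 0,"fingers": 0},
    {"dx": 0,"dy": 0,"dz": 0,"yaw": 0,"fingers": 0},
    {"dx": 0,"dy": 0,"dz": 0,"yaw": 0,"fingers": 0},
    {"dx": 0,"dy": 0,"dz": 0,"yaw": 0,"fingers": 0},
  ],
)

```text
time_s: 20.9
tcp_pos: [0.5103, -0.0219, 0.1413]
orientation: [0.152, 0.69, -0.152, 0.691]
wrist_force: [0.1, -0.7, -1.1]
gripper_width: 0.0244
```

```bash
python3 - <<'E'
from h import *
n=bot.camera("scene"); cv2.imwrite("pics/s10.png",cv2.resize(n[120:250,160:300],None,fx=5,fy=4.6,interpolation=cv2.INTER_CUBIC))
W=bot.camera_params("wrist"); im=bot.camera("wrist"); cv2.imwrite("pics/w10.png",cv2.resize(im[90:330,120:390],None,fx=2.4,fy=2.4))
togo([.5095,-.0213,.1232])
E
```

```text
t 21.0 tcp [ 0.5101 -0.0219  0.1411] F [ 0.6 -1.4 -1.5] w 0.0242
axes x,y,z in world:
 [[ 0.001 -0.    -1.   ]
 [ 0.419  0.908  0.   ]
 [ 0.908 -0.419  0.001]]
togo cm [ 1.79  0.03 -0.08]
```

View pics/s10.png

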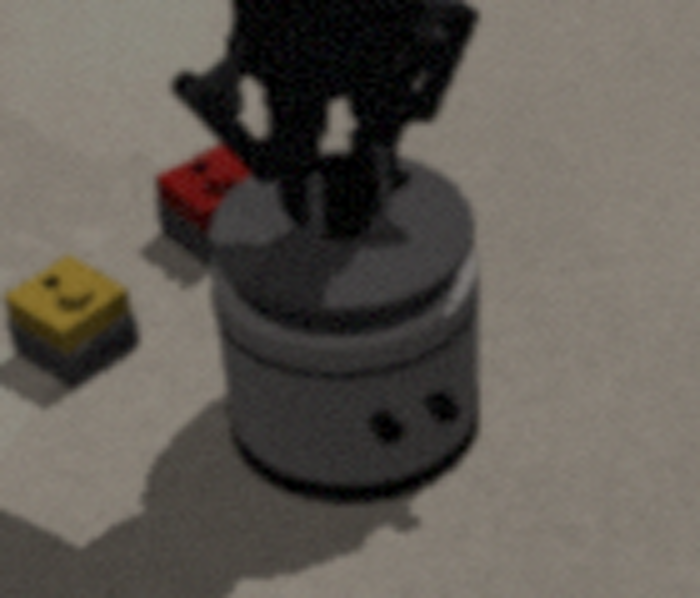

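View pics/w10.png

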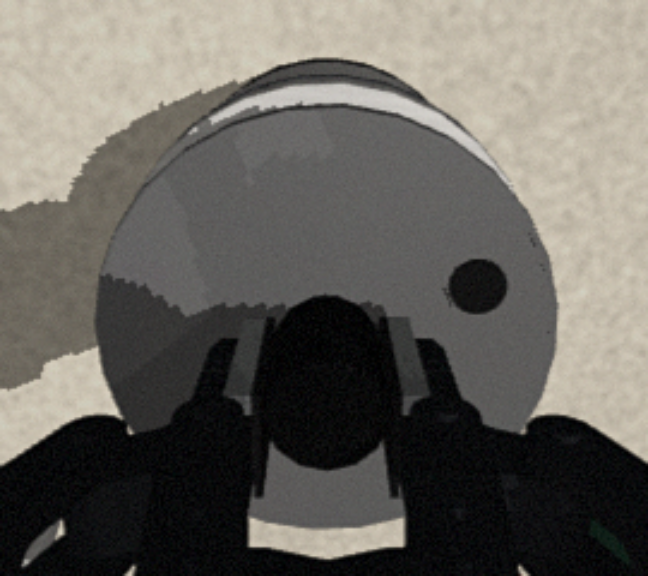

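>>> carry_out(
  series=[
    {"dx": 0.5,"dy": 0,"dz": -0.05,"yaw": 0,"fingers": 0},
    {"dx": 0.4,"dy": 0,"dz": 0,"yaw": 0,"fingers": 0},
    {"dx": 0.3,"dy": 0,"dz": 0,"yaw": 0,"fingers": 0},
    {"dx": 0,"dy": 0,"dz": 0,"yaw": 0,"fingers": 0},
  ],
)

```text
time_s: 21.5
tcp_pos: [0.509, -0.0216, 0.1283]
orientation: [0.152, 0.691, -0.152, 0.69]
wrist_force: [0.1, -0.3, -1.9]
gripper_width: 0.0239
```

>>> carry_out(
  series=[
    {"dx": 0.2,"dy": 0,"dz": 0,"yaw": 0,"fingers": 0},
    {"dx": 0,"dy": 0,"dz": 0,"yaw": 0,"fingers": 0},
  ],
)

```text
time_s: 21.75
tcp_pos: [0.5094, -0.0216, 0.1267]
orientation: [0.152, 0.691, -0.152, 0.691]
wrist_force: [-0.2, -0.5, -2.3]
gripper_width: 0.0244
```

>>> carry_out(
  series=[
    {"dx": 0.1,"dy": 0,"dz": 0,"yaw": 0,"fingers": 0},
    {"dx": 0,"dy": 0,"dz": 0,"yaw": 0,"fingers": 0},
  ],
)

```text
time_s: 22.0
tcp_pos: [0.5094, -0.0216, 0.1257]
orientation: [0.152, 0.691, -0.152, 0.691]
wrist_force: [0.4, 1.2, -1.3]
gripper_width: 0.0242
```

>>> carry_out(
  series=[
    {"dx": 0.1,"dy": 0,"dz": 0,"yaw": 0,"fingers": 0},
    {"dx": 0,"dy": 0,"dz": 0,"yaw": 0,"fingers": 0},
  ],
)

```text
time_s: 22.25
tcp_pos: [0.5093, -0.0216, 0.1247]
orientation: [0.152, 0.691, -0.152, 0.691]
wrist_force: [-1.2, -0.3, -1.8]
gripper_width: 0.0245
```

>>> carry_out(
  series=[
    {"dx": 0.1,"dy": 0,"dz": 0,"yaw": 0,"fingers": 0},
    {"dx": 0,"dy": 0,"dz": 0,"yaw": 0,"fingers": 0},
  ],
)

```text
time_s: 22.5
tcp_pos: [0.5093, -0.0216, 0.1237]
orientation: [0.152, 0.691, -0.152, 0.691]
wrist_force: [0.3, 0.1, -2.2]
gripper_width: 0.0241
```

>>> carry_out(
  series=[
    {"dx": 0.05,"dy": 0,"dz": 0,"yaw": 0,"fingers": 0},
    {"dx": 0,"dy": 0,"dz": 0,"yaw": 0,"fingers": 0},
  ],
)

```text
time_s: 22.75
tcp_pos: [0.5095, -0.0217, 0.1235]
orientation: [0.152, 0.691, -0.152, 0.691]
wrist_force: [-1.1, -0.5, 0.1]
gripper_width: 0.0246
```

>>> carry_out(
  series=[
    {"dx": 0.05,"dy": 0,"dz": 0,"yaw": 0,"fingers": 0},
    {"dx": 0,"dy": 0,"dz": 0,"yaw": 0,"fingers": 0},
  ],
)

```text
time_s: 23.0
tcp_pos: [0.5095, -0.0217, 0.1234]
orientation: [0.152, 0.691, -0.152, 0.691]
wrist_force: [-1.8, 0.4, 5.5]
gripper_width: 0.0243
```

Contact came at the expected height (TCP 0.1234), so the disc is on the rim. I'll release and rise.

>>> carry_out(
  series=[
    {"dx": 0,"dy": 0,"dz": 0,"yaw": 0,"fingers": 0.33},
    {"dx": 0,"dy": 0,"dz": 0,"yaw": 0,"fingers": 0.5},
    {"dx": 0,"dy": 0,"dz": 0,"yaw": 0,"fingers": 0.6},
    {"dx": 0,"dy": 0,"dz": 0,"yaw": 0,"fingers": 0.6},
  ],
)

```text
time_s: 23.5
tcp_pos: [0.5094, -0.0217, 0.1227]
orientation: [0.152, 0.691, -0.152, 0.691]
wrist_force: [0.2, 0.6, -0.3]
gripper_width: 0.0511
```

>>> carry_out(
  series=[
    {"dx": -1,"dy": 0,"dz": 0,"yaw": 0,"fingers": 0.6},
    {"dx": -2,"dy": 0,"dz": 0,"yaw": 0,"fingers": 0.6},
    {"dx": -3,"dy": 0,"dz": 0,"yaw": 0,"fingers": 0.6},
    {"dx": -3,"dy": 0,"dz": 0,"yaw": 0,"fingers": 0.6},
    {"dx": -2,"dy": 0,"dz": 0,"yaw": 0,"fingers": 0.6},
    {"dx": 0,"dy": 0,"dz": 0,"yaw": 0,"fingers": 0.6},
    {"dx": 0,"dy": 0,"dz": 0,"yaw": 0,"fingers": 0.6},
    {"dx": 0,"dy": 0,"dz": 0,"yaw": 0,"fingers": 0.6},
  ],
)

```text
time_s: 24.5
tcp_pos: [0.5085, -0.0215, 0.2314]
orientation: [0.152, 0.692, -0.152, 0.69]
wrist_force: [-1.2, -1.2, -0.5]
gripper_width: 0.0511
```

```bash
python3 - <<'E'
from h import *
n=bot.camera("scene"); cv2.imwrite("pics/s11f.png",n); cv2.imwrite("pics/s11.png",cv2.resize(n[120:250,160:300],None,fx=5,fy=4.6,interpolation=cv2.INTER_CUBIC))
W=bot.camera_params("wrist"); im=bot.camera("wrist"); cv2.imwrite("pics/w11.png",im); np.save("W11.npy",W["pose"])
togo([.5095,-.0213,.25]); print(proj(W,[.5092,-.0216,.117]))
E
```

```text
t 24.6 tcp [ 0.5087 -0.0215  0.2316] F [ 0.4 -0.7  0.5] w 0.0511
axes x,y,z in world:
 [[-0.002  0.    -1.   ]
 [ 0.419  0.908 -0.   ]
 [ 0.908 -0.419 -0.002]]
togo cm [-1.84  0.05  0.06]
[256.08099089 181.02768063]
```

View pics/s11.png

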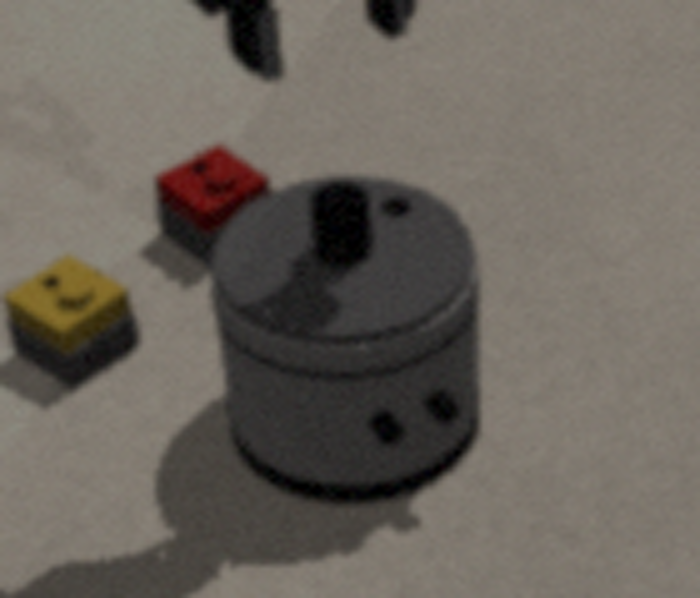

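View pics/w11.png

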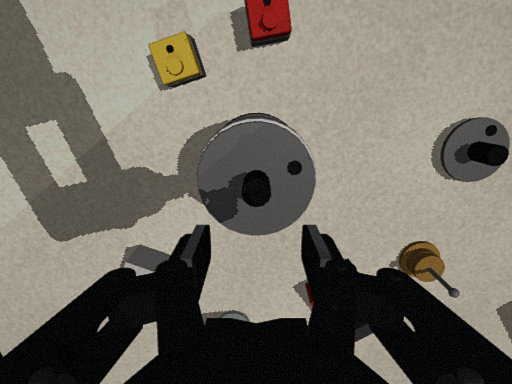

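The scene view shows the lid on the calorimeter, looking level, with a thin rim edge all round. I'll check the numbers.

```bash
python3 - <<'E'
from h import *
W=bot.camera_params("wrist"); W["pose"]=np.load("W11.npy"); im=cv2.imread("pics/w11.png")
x,e,n,P=edgefit(im,W,(256,178),52,66,.117,.058,1,thr=40); print("lid disc",x,e,n)
# compare calorimeter body in scene before / after: dark base ring & terminals
a=cv2.cvtColor(cv2.imread("pics/scene0.png"),cv2.COLOR_BGR2GRAY).astype(np.float32); b=cv2.cvtColor(cv2.imread("pics/s11f.png"),cv2.COLOR_BGR2GRAY).astype(np.float32)
for nm,(y0,y1,x0,x1) in dict(terminals=(200,222,228,258),base=(212,230,205,258),redbox=(150,178,188,218),small=(145,175,300,340),square=(262,310,180,225),mag=(210,270,305,370)).items():
    print(nm,np.round(cv2.phaseCorrelate(a[y0:y1,x0:x1],b[y0:y1,x0:x1]),2).tolist() if 0 else [np.round(v,2) for v in cv2.phaseCorrelate(a[y0:y1,x0:x1].copy(),b[y0:y1,x0:x1].copy())])
E
```

```text
lid disc [ 0.50946183 -0.02201025  0.05753917] 0.00017466943528756523 79
terminals [array([-0.07, -0.04]), np.float64(0.93)]
base [array([-0.14, -0.09]), np.float64(0.97)]
redbox [array([-0.2 , -0.42]), np.float64(0.8)]
small [array([ 0.08, -0.06]), np.float64(1.02)]
square [array([ 0.56, -0.3 ]), np.float64(0.85)]
mag [array([ 0.  , -0.03]), np.float64(0.96)]
```

```bash
python3 - <<'E'
from h import *
s=bot.observe(); print(s["time_s"],abs(s["qvel"]).max(),s["wrist_force"]); print(bot.hand_in())
E
```

```text
24.6 0.005244119000308069 [ 0.38490885 -0.7135341   0.54852637]
the job is handed in; nothing more can be done
None
```

The round specimen stands inside the calorimeter and the larger lid sits on its rim. I handed the job in at 24.6 s of the 69 s allowed; no verdict came back.

**Specimen:** I lowered it by its stem until the force showed it on the inner floor, then let go. A dark surface just below the rim hides the cavity in every camera view, so I never saw the specimen in place. Touching down lightly with shut fingers found the stem top at z = 0.094 m, where it should be if the specimen stands upright on the floor.

**Lid:** Contact came with the tool at z = 0.1234 m; I expected 0.1232 m for the disc on the rim. After release, the lid's centre measured about 0.5 mm from the rim centre. It looked level in both the scene and wrist views; I did not measure the tilt angle.

**Everything else:**
- **Calorimeter:** it shows no movement in the scene view (image shift under 0.2 px).
- **Bystanders checked:** the small lid and magnet shifted less than 0.1 px. The red plug box and square specimen read about 0.5 px (roughly 1 mm), probably from changed arm shadows.
- **Not measured:** I did not check the beaker, weights or yellow plug box this way.
- **Arm:** it was at rest above the lid, touching nothing.

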